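Fit the cuvette turret on the photometer's keyed drive hub and hold it home

ROBOT

A 6-joint arm with a two-finger parallel gripper is mounted at the origin on the work surface. World frame = base frame: x ahead of the robot, y to its left, z up, the work surface at z = 0. Lengths are in m, angles in rad, forces in N, time in s.
With the tool pointing down it reaches from about 0.3 to 0.825 m from the base axis. Payload 5.4 kg.
Tool frame: the origin (TCP) lies on the centre line of the jaws, within the pads' length; the fingertips stand 11 mm ahead of it and the grasp point (between the pads) lies 8 mm behind it; z points along the fingers, y is the line along which they close (so a half turn about z gives the same grasp; the last joint's range is limited). The gripper opens to 92 mm and grips with 3 to 60 N. Pads are 20 mm wide; open, the fingers measure 128 mm over their backs; the gripper's body (75 mm by 189 mm) begins 69 mm behind the grasp point.
Start: joints at [-1.339, 0.158, 1.597, -0, 1.386, -0.21], TCP at [0.246, -0.52, 0.226] pointing down, gripper open.
Joint ranges: [-2.91, 2.91], [-0.94, 2.29], [0.18, 2.7], [-1.29, 4.43], [0.17, 2.64], [-3, 3]. Speed limits (rad/s): [2.57, 2.57, 3.14, 3.14, 3.14, 3.14].

INTERFACE

Orientations are given as a unit quaternion [w, x, y, z].
In Python, from workcell import robot, optics gives the robot as it stands. The module is installed in compiled form; this text tells all that it offers.
- The arm moves only by the shell command python3 -m pendant 'ROWS' [OPENING]. ROWS is text: rows parted by semicolons, each of 4 numbers parted by spaces: the shift along the tool's x, y, z in m, then the turn about the tool's z in degrees. A call has 1 to 8 rows; each row is the pose to reach, as a shift and turn from the pose commanded when the call began, along the tool's axes at that moment; what a row does not reach only later rows make up. A row lasts 1/8 s, in which the tool goes at most 62.5 mm and 10.7 degrees, less where a joint would pass 70% of its speed; a pose out of reach is approached as far as the arm can. A call with a gripper value outside its range is refused whole. OPENING is the opening, from -1 (shut) to 1 (fully open), set as the call begins (- or left out, the last holds). The fingers move at their own pace and stop on an object; the grip force is fixed at half the most. Time passes only in rows, so rows that repeat a pose let the fingers close. It gives the time, the measured TCP pose, the force, the opening and the grip force at its end, in the units of the state.
- robot.observe(): the state, without advancing time (a new reading comes with each control period).
- optics.capture(name): name is "scene" or "top"; returns the picture (400x640x3 uint8, red, green, blue); there is no depth.
- optics.camera_model(name): a dict with "mtx" (3x3 intrinsics, pixels), "R" (3x3) and "t" (3): a world point X has camera coordinates R X + t. Camera axes: x right, y down, z forward; pixel columns grow to the right and rows downward; lengths in m; the calibration is good to about 2 mm. A picture is of the moment at which its call begins. camera_model takes no time and is no camera call.
- robot.close_job(): hands the job in; it is judged then, once.
The state is a dict: "clock": time; "joint_pos": joint angles; "dq": joint speeds; "joint_torque": joint torques, N m; "eef_pos": TCP position; "ee_rot": TCP orientation; "ft_force": force on the tool from outside, world axes, zero at the start; "torque": the same for the moment, N m; "finger_gap": finger opening in m; "gripper_force": force on a finger pad.
Only numpy, scipy, OpenCV 4.12 (cv2) and the standard library are available. Lean on these libraries where they do the work, as an engineer would, in place of code of your own. Each camera call takes 0.05 s, during which the arm holds its last target. There are 200 camera calls.

TASK

Fit the cuvette turret to the photometer: take it from its stand (it has a wing grip on top), put its spindle into the drive hub in the open sample compartment, turn it until the key drops into the keyway, and push it down against the ejector spring until the drum sits fully home on the hub. Finish while still gripping the turret and pressing it home (the spring lifts it again if you let go; I shall do up the clamp screw while you hold it), and leave the other things on the bench where they are.

Things in the scene. Friction and masses are not known exactly. Their poses are not given: they have to be found in the camera images.
- turret: The cuvette turret, 0.26 to 0.4 kg, upright in the stand: an aluminium drum 100 mm across, 30 mm high, eight glass cuvettes standing 8 mm proud of its top, a black wing grip above, a steel spindle below. A pointed nose on the rim (67 mm from the axis) is on the key's side. Origin: centre of the drum's flat underside, its seating face; x to key and nose, z up the axis.
- wing_grip (a point): Centre of the turret's wing grip, 61 mm above the drum's underside: a flat upright bar 44 mm long (along x), 10 mm thick (along y), 30 mm high, on a 16 mm stalk. Its foot is 16 mm above the drum top, 8 mm above the cuvettes. Axes as the turret's.
- spindle_end (a point): Centre of the lower end of the turret's spindle, which is 26 mm in diameter and 34 mm long below the drum; its last 8 mm taper to 18 mm. Axes as the turret's.
- key_foot (a point): Lower end of the turret's only key, 17 mm from the axis in +x. The key is 8 mm wide, stands 7 mm out of the spindle and runs from the drum's underside down 22 mm, so 12 mm of plain spindle is below it. Axes as the turret's.
- stand: The turret's stand, screwed down: a grey plate 130 x 130 x 10 mm with an upright aluminium tube, 58 mm outer and 48 mm inner diameter, its edge 52 mm above the bench; the drum's underside rests on that edge, the spindle hangs free in the tube. Origin: centre of the plate's underside; z up.
- drive_hub: The steel drive hub in the middle of the photometer's open compartment: a round flat top 60 mm across, 85 mm above the bench, with an upright bore 28 mm in diameter. It is stiff: it turns only above 0.3 N m. Home: the drum's underside lies on the hub top, this origin and the turret's coincide, x axes the same way. Origin: centre of the hub top, x to the keyway, z up.
- keyway (a point): Middle of the mouth of the hub's only keyway, 22 mm from the bore axis in the hub's +x, on the hub top: an open slot 10.5 mm wide from the bore out to the rim, 40 mm deep. With the key standing on the hub top instead of in this slot, the drum stays 22 mm short of home. Axes as the hub's.
- plunger_top (a point): Top of the brass spring plunger in the bore, 22 mm below the hub top at rest. It meets the spindle end when the drum is 12 mm from home and pushes back with 5 N at first, 10.4 N when home; let go, the turret rises again.
- photometer: The photometer, fixed: white casing with blue ends, 280 (x) by 480 mm (y), deck 100 mm high. Meter housing on it up to 215 mm high over x 15 to 140, y -225 to -25 mm. Open compartment 150 x 150 mm around the hub's axis at x 0, y 135 mm; floor 70 mm above the bench, hub top 15 mm below the deck. Origin: centre of the underside on the bench; front to -x.
- wash_bottle: Bystander: clear wash bottle with bent spout, 72 mm across, 213 mm high. Origin at its base.
- water_bottle: Bystander: clear water bottle, 76 mm across, 240 mm high. Origin at its base.
- beaker: Bystander: clear plastic beaker, 84 mm across, 100 mm high. Origin at its base.
- dish0: Bystander: white dish lid, 92 mm across, 12 mm high. Origin at its base.
- dish1: Bystander: the other white dish lid, 92 mm across, 12 mm high. Origin at its base.
- reagent: Bystander: small amber bottle, 52 mm across, 90 mm high. Origin at its base.
- screwdriver: Bystander: screwdriver 170 mm long lying on the bench for the clamp screw. Origin under its middle, x along it.
There are look-alikes about, which are no part of the job. Leave any purple look-alike of the stand alone. What is shaped like the turret but purple is not meant.

How it is judged:
On the way, in this order (a step that is already met when the one before it is completed fails the run):
1. the turret is lifted clear of its stand in the gripper (z of turret in the frame of stand above 0.095 m and contact force between the fingers and turret above 1 N), for 0.2 s.
2. the spindle is in the hub's bore and the key has dropped into the keyway (drum less than 18 mm from home, axes within 4 mm) (z of turret in the frame of drive_hub below 0.018 m and horizontal distance between turret and drive_hub below 0.004 m and angle between the x axis of turret and the x axis of drive_hub, either way round below 0.25 rad), for 0.05 s.
At the end, for the whole second after the job is handed in: The drum is home on the hub (within 2.5 mm in height, 3 mm sideways, upright within 3.4 degrees, key in the keyway), pressed against hub and ejector spring with more than 5 N, still gripped by the fingers (more than 2 N) and at rest, through the last second (z of turret in the frame of drive_hub below 0.0025 m and horizontal distance between turret and drive_hub below 0.003 m and angle between turret's own z axis and vertical below 0.06 rad and angle between the x axis of turret and the x axis of drive_hub, either way round below 0.2 rad and contact force between turret and drive_hub above 5 N and contact force between the fingers and turret above 2 N and linear speed of turret below 0.02 m/s); the arm keeps its last pose, push and grip.
It fails at once if a bystander (bottles, beaker, dish lids, screwdriver) is moved more than 30 mm (distance of any of wash_bottle, water_bottle, beaker, dish0, dish1, reagent, screwdriver from where it was at the start of the episode above 0.03 m).
It also fails if it takes over 45 s, if anything falls off the work surface, if the arm or the gripper's body presses on something with over 40 N, if the wrist force passes 120 N, or if a joint passes its speed limit or range.

## Working session

There is one attempt and no reset: what is moved stays moved. The work goes in short steps, Python scripts to look and compute and a shell command to move; the robot and the scene stay as the last step left them, time stands still between calls to the robot, and variables do not carry over. Pictures are saved under pics/ and viewed, at most 10 in all, crops included, and the job is handed in when it is done.

```bash
mkdir -p pics; python3 - <<'E'
from workcell import robot, optics
import cv2,numpy as np
for n in("scene","top"):
    im=optics.capture(n); cv2.imwrite(f"pics/{n}0.png",cv2.resize(im[:,:,::-1],(800,500),interpolation=cv2.INTER_CUBIC)); cv2.imwrite(f"pics/{n}0_raw.png",im[:,:,::-1])
    m=optics.camera_model(n);print(n,m)
s=robot.observe();print(s)
E
```

```text
scene {'mtx': array([[443.68204705,   0.        , 323.15745881],
       [  0.        , 443.68204705, 193.80713296],
       [  0.        ,   0.        ,   1.        ]]), 'R': array([[ 0.75847071,  0.65159028, -0.01234062],
       [ 0.54892092, -0.6489385 , -0.52684405],
       [-0.35129476,  0.39282176, -0.84987238]]), 't': array([-0.4706926 , -0.1686146 ,  1.27519819])}
top {'mtx': array([[476.08325225,   0.        , 316.6677001 ],
       [  0.        , 476.08325225, 193.21804658],
       [  0.        ,   0.        ,   1.        ]]), 'R': array([[-0.00559349, -0.99994419, -0.00896304],
       [-0.99870712,  0.00603899, -0.05047387],
       [ 0.05052518,  0.00866913, -0.99868516]]), 't': array([0.09307129, 0.50416206, 1.25497506])}
{'clock': 0.1, 'joint_pos': array([-1.33911359e+00,  1.58993910e-01,  1.59807606e+00, -1.77088306e-05,
        1.38620446e+00, -2.10070981e-01]), 'dq': array([ 2.01204173e-03,  4.21220610e-05, -1.94488142e-03, -1.02510380e-03,
        3.55245119e-04, -6.41924405e-05]), 'joint_torque': array([-4.41649545e-04, -3.86503172e+01, -3.22960603e+01,  7.02055497e-02,
        3.39157507e-02, -5.65753805e-05]), 'eef_pos': array([ 0.24569162, -0.51926995,  0.22472808]), 'ee_rot': array([-8.40742599e-04,  9.75705015e-01,  2.19086781e-01, -1.77884454e-05]), 'ft_force': array([-0.1833063 , -0.4914703 , -0.02884882]), 'torque': array([ 0.01811438, -0.03952562,  0.0033284 ]), 'gripper_force': 0.0, 'finger_gap': 0.09148768574236531}
```

View pics/scene0.png

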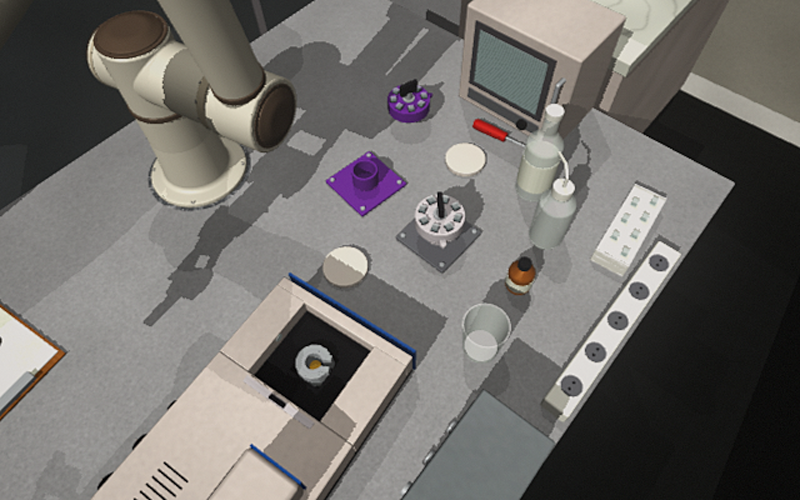

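View pics/top0.png

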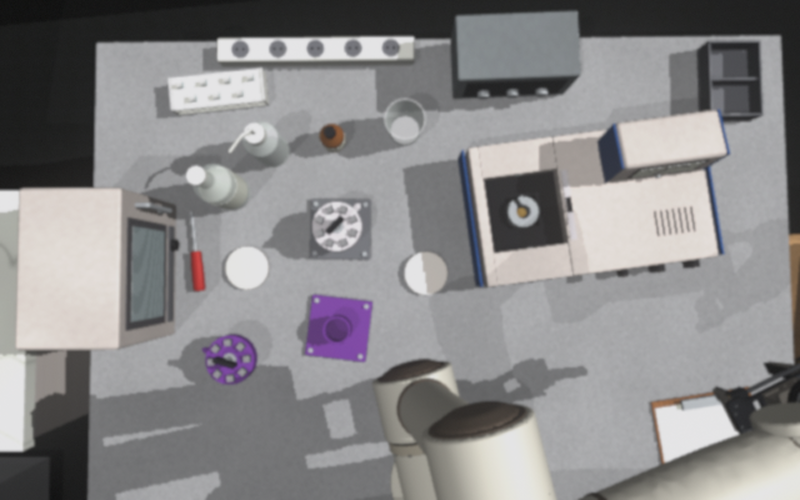

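The scene view shows the aluminium turret on the grey stand at about (440,215) and the hub in the compartment at (315,365). The top view shows them at (337,226) and (522,211). The look-alikes are a purple turret (410,102 scene; 231,359 top) and a purple stand (366,180 scene; 338,328 top). The one meant is the aluminium drum on the grey stand. I'll confirm it in an enlarged crop.

```bash
python3 - <<'E'
import cv2,numpy as np
s=cv2.imread("pics/scene0_raw.png");t=cv2.imread("pics/top0_raw.png")
def crop(im,cx,cy,w=50,h=37,k=8):
    c=cv2.resize(im[cy-h//2:cy-h//2+h,cx-w//2:cx-w//2+w],None,fx=k,fy=k,interpolation=cv2.INTER_CUBIC)
    for i in range(0,w,10): cv2.putText(c,str(cx-w//2+i),(i*k,8),0,.3,(0,255,255));cv2.line(c,(i*k,0),(i*k,4),(0,255,255))
    for i in range(0,h,10): cv2.putText(c,str(cy-h//2+i),(0,i*k+4),0,.3,(0,255,255))
    return c
a=np.vstack([np.hstack([crop(s,352,176),crop(t,270,181)]),np.hstack([crop(s,253,292),crop(t,418,169)])])
cv2.imwrite("pics/crop1.png",a);print(a.shape)
E
```

```text
(592, 800, 3)
```

View pics/crop1.png

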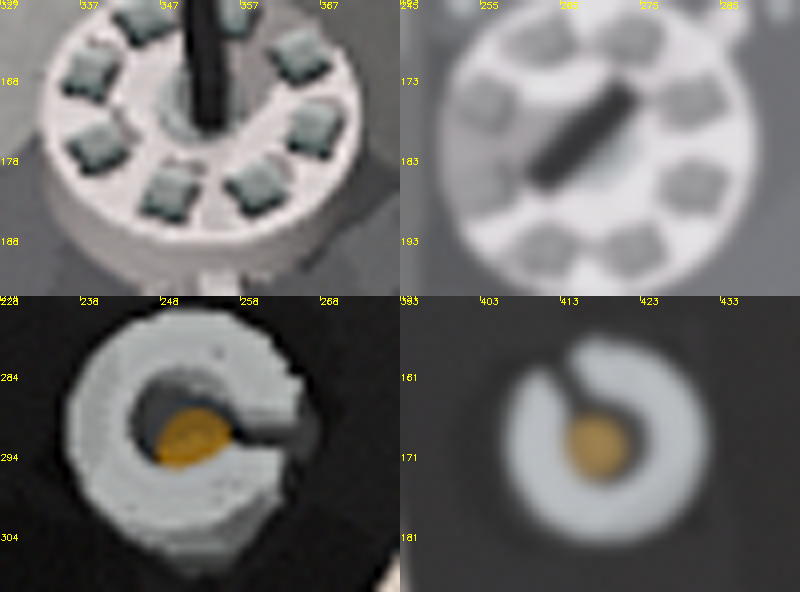

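The crop confirms the turret: an aluminium drum with a black bar, nose towards the upper right in the top view. The hub keyway points up-left in the top view and right in the scene view. I'll now fit the drum-top and hub-top circles in both views, with the height free, and check by overlay.

```bash
cat > h.py <<'E'
import cv2,numpy as np
from scipy.optimize import least_squares,minimize,differential_evolution
from scipy.ndimage import map_coordinates,gaussian_filter
from workcell import optics
M={n:optics.camera_model(n) for n in("scene","top")}
def proj(n,P):
    m=M[n];q=(np.atleast_2d(P)@m["R"].T+m["t"])@m["mtx"].T
    return q[:,:2]/q[:,2:]
def tri(ps,pt):
    f=lambda X:np.r_[proj("scene",X)[0]-ps,proj("top",X)[0]-pt]
    r=least_squares(f,[.4,0,.1]);return r.x,r.fun
th=np.linspace(0,2*np.pi,180,endpoint=False)
def ring(c,r):return np.c_[c[0]+r*np.cos(th),c[1]+r*np.sin(th),np.full(180,c[2])]
def bright(im,uv):return map_coordinates(im,[uv[:,1],uv[:,0]],order=1,mode="nearest")
def fit(ims,c0,r,d=.004,views=("scene","top"),half=(.012,.012,.02)):
    g={n:gaussian_filter(ims[n].astype(float).mean(2),.6) for n in views}
    def cost(c):
        return -sum(np.clip(bright(g[n],proj(n,ring(c,r-d)))-bright(g[n],proj(n,ring(c,r+d))),-5,50).mean() for n in views)
    R=differential_evolution(cost,[(a-b,a+b) for a,b in zip(c0,half)],seed=1,maxiter=60)
    return R.x,R.fun
E
cat > m1.py <<'E'
from h import *
I={n:cv2.imread(f"pics/{n}0_raw.png") for n in M}
T0,e=tri([352.3,174],[269.6,180]);H0,e2=tri([251,290],[418.8,169.1])
print("T0",T0.round(4),e.round(2),"H0",H0.round(4),e2.round(2))
T,ft=fit(I,T0,.05);H,fh=fit(I,H0,.03)
print("T",T.round(4),ft,"H",H.round(4),fh)
for n in M:
    for h_,nm in((.082,"T"),(.085,"H")):
        c=(T if nm=="T" else H).copy();c[2]=h_
        print(n,nm,"fixed z",fit(I,c,.05 if nm=="T" else .03,views=(n,),half=(.012,.012,1e-5))[0].round(4))
# overlay
out=[]
for c,r in((T,.05),(H,.03)):
    row=[]
    for n in("scene","top"):
        p=proj(n,c)[0];x0,y0=int(p[0])-28,int(p[1])-22;k=7
        im=cv2.resize(I[n][y0:y0+42,x0:x0+57],None,fx=k,fy=k,interpolation=cv2.INTER_CUBIC)
        for P in [ring(c,r),c]:
            for u in (proj(n,P)-[x0,y0]+.5)*k-.5: cv2.circle(im,tuple(int(round(v)) for v in u),1,(0,0,255),-1)
        for i in range(0,57,10): cv2.putText(im,str(x0+i),(i*k,8),0,.3,(0,255,255))
        for i in range(0,42,10): cv2.putText(im,str(y0+i),(0,i*k+4),0,.3,(0,255,255))
        row.append(im)
    out.append(np.hstack(row))
o=np.vstack(out);cv2.imwrite("pics/ov1.png",o);print(o.shape)
E
python3 m1.py
```

```text
T0 [0.5365 0.2096 0.0743] [-0.3   0.05 -0.23 -0.22] H0 [ 0.5615 -0.1668  0.0823] [-0.57  0.08 -0.55 -0.41]
T [0.5338 0.209  0.0848] -92.02105679579178 H [ 0.5614 -0.164   0.0781] -98.02698237831858
scene T fixed z [0.5326 0.2105 0.082 ]
scene H fixed z [ 0.5635 -0.1634  0.085 ]
top T fixed z [0.5336 0.2095 0.082 ]
top H fixed z [ 0.56   -0.1654  0.085 ]
(588, 798, 3)
```

View pics/ov1.png

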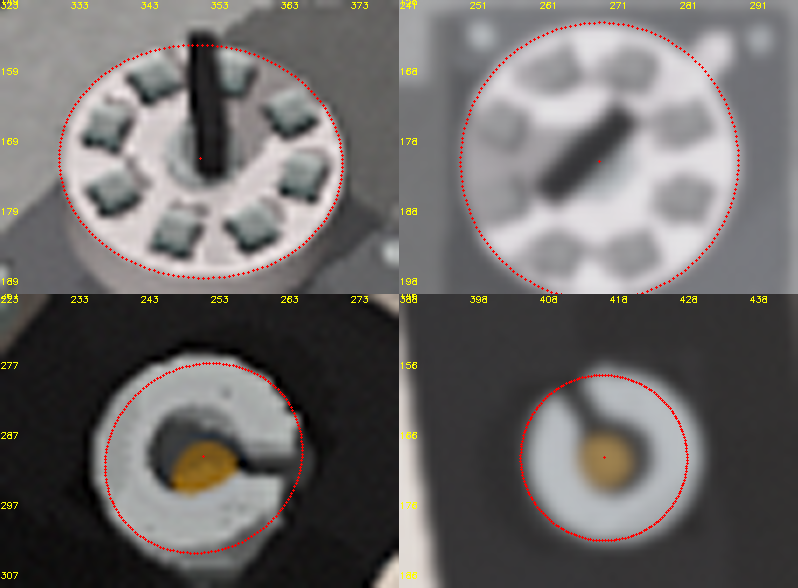

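The turret overlay fits well (drum top at z 0.085 against 0.082 expected). The hub ring is drawn too small and off-centre, so I'll refit the hub with the radius free and check it with the bore.

```bash
cat > m2.py <<'E'
from h import *
I={n:cv2.imread(f"pics/{n}0_raw.png") for n in M}
g={n:gaussian_filter(I[n].astype(float).mean(2),.6) for n in M}
def run(views,c0,r0,dr,sgn,zh,mask=None,d=.003):
    def cost(v):
        s=0
        for n in views:
            a=ring(v,v[3]-d);b=ring(v,v[3]+d)
            w=np.abs((th-np.radians(35)+np.pi)%(2*np.pi)-np.pi)>np.radians(30)
            s-=np.clip(sgn*(bright(g[n],proj(n,a))-bright(g[n],proj(n,b))),-60,90)[w].mean()
        return s
    R=differential_evolution(cost,[(c0[0]-.012,c0[0]+.012),(c0[1]-.012,c0[1]+.012),(c0[2]-zh,c0[2]+zh),(r0-dr,r0+dr)],seed=1,maxiter=80)
    return R.x.round(4),round(R.fun,1)
c=[.5615,-.1665,.085]
print("rim both",run(M,c,.031,.003,1,.012))
for n in M: print(n,"rim z.085",run([n],c,.031,.003,1,1e-5))
print("bore both",run(M,c,.014,.001,-1,.012,d=.002))
for n in M: print(n,"bore z.085",run([n],c,.014,.001,-1,1e-5,d=.002))
H=run(M,c,.031,.003,1,1e-5)[0];print("H",H)
# keyway darkness vs angle at r=22mm, and bar angle / nose
for n in M:
    a=np.radians(np.arange(0,80,2.));v=sum(bright(g[n],proj(n,np.c_[H[0]+r*np.cos(a),H[1]+r*np.sin(a),np.full(a.size,.085)])) for r in(.018,.020,.022,.024,.026))/5
    w=np.clip(v.max()*.8-v,0,None);print(n,"keyway deg",(np.degrees(a)*w).sum()/w.sum(),v.round().astype(int))
# bar in top view: dark pixels near turret
T=np.array([.5335,.2095])
n="top";p=proj(n,[T[0],T[1],.128])[0];yy,xx=np.mgrid[:400,:640]
m=(g[n]<95)&(np.hypot(xx-p[0],yy-p[1])<13)
u=np.c_[xx[m],yy[m]].astype(float);
Z=.128;A=M[n]["R"];K=M[n]["mtx"]
def back(uv,z):
    d=np.c_[uv,np.ones(len(uv))]@np.linalg.inv(K).T@A;o=-A.T@M[n]["t"];return o+d*((z-o[2])/d[:,2])[:,None]
X=back(u,.118)[:,:2];mu=X.mean(0);w,V=np.linalg.eigh(np.cov((X-mu).T));print("bar top c",mu,"len",np.sqrt(12*w),"dir",np.degrees(np.arctan2(*V[::-1,1])),m.sum())
# nose: bright point on rim, r .06, z .067
for n in M:
    a=np.radians(np.arange(-180,180,4.));v=bright(g[n],proj(n,np.c_[T[0]+.061*np.cos(a),T[1]+.061*np.sin(a),np.full(a.size,.075)]))
    b=np.argsort(v)[::-1][:8];print(n,"nose",np.degrees(a[b]).round(),v[b].round())
E
python3 m2.py
```

```text
rim both (array([ 0.5608, -0.166 ,  0.0873,  0.0311]), np.float64(-168.2))
scene rim z.085 (array([ 0.5598, -0.1677,  0.085 ,  0.0303]), np.float64(-84.3))
top rim z.085 (array([ 0.5611, -0.1663,  0.085 ,  0.0311]), np.float64(-84.3))
bore both (array([ 0.5607, -0.1663,  0.087 ,  0.0136]), np.float64(-112.9))
scene bore z.085 (array([ 0.5598, -0.1662,  0.085 ,  0.0136]), np.float64(-66.7))
top bore z.085 (array([ 0.5611, -0.1664,  0.085 ,  0.0138]), np.float64(-46.2))
H [ 0.5606 -0.1664  0.085   0.0308]
scene keyway deg 30.843160569351387 [167 169 170 170 170 169 167 161 152 138 119  97  75  58  51  50  55  65
  76  90 104 117 126 134 142 150 158 163 166 168 169 169 169 169 169 169
 170 170 170 170]
top keyway deg 31.28682375384045 [179 178 176 173 170 164 158 150 141 130 120 109  99  90  84  81  80  83
  88  96 105 116 127 138 148 156 164 169 173 176 179 180 181 182 182 183
 183 184 184 184]
bar top c [0.53308008 0.21009069] len [0.01041995 0.03562085] dir 133.18493356666457 63
scene nose [-44. -48. -40. 152. 136. 148. 140. 156.] [200. 186. 170. 154. 153. 153. 153. 152.]
top nose [-44. -48. -40.   4.   0.   8.  44.  -4.] [200. 191. 164. 161. 160. 158. 157. 154.]
```

Measured positions, with heights agreeing with the text:
- **Turret axis:** (0.533, 0.210), drum top about 0.085, nose at about -45.5°.
- **Hub:** (0.5608, -0.1664, 0.087), keyway at about 31°.

The turret must therefore turn about +76.5° as seen from above. I'll write a helper for the tool-axis shifts and start moving.

```bash
cat > d.py <<'E'
# usage: d.py x y z toolx_deg -> shift in tool axes and turn from the measured pose
import sys,numpy as np
from scipy.spatial.transform import Rotation as R
from workcell import robot
s=robot.observe();w,x,y,z=s["ee_rot"];r=R.from_quat([x,y,z,w]).as_matrix()
t=np.array([float(v) for v in sys.argv[1:4]]);yaw=np.degrees(np.arctan2(r[1,0],r[0,0]))
print("t",round(s["clock"],2),"pos",s["eef_pos"].round(4),"yaw",yaw.round(2),"tilt",np.degrees(np.arccos(-r[2,2])).round(2),"q",s["joint_pos"].round(2),"F",s["ft_force"].round(1),"gap",round(s["finger_gap"],4),"grip",round(s["gripper_force"],1))
print("shift",(r.T@(t-s["eef_pos"])).round(4),"turn",-((float(sys.argv[4])-yaw+180)%360-180).__round__(2))
E
python3 -m pendant '0 0 -0.06 0; 0 0 -0.12 0; 0.5716 -0.536 -0.12 -110; 0.5716 -0.536 -0.12 -110; 0.5716 -0.536 -0.12 -110; 0.5716 -0.536 -0.12 -110; 0.5716 -0.536 -0.12 -110; 0.5716 -0.536 -0.12 -110' 1; python3 d.py .5333 .2097 .22 134.5
```

```text
clock: 1.1
eef_pos: [0.3836, -0.1689, 0.3453]
ee_rot: [-0.0, 0.707, 0.708, 0.0]
ft_force: [1.3, 0.2, 0.1]
finger_gap: 0.0918
gripper_force: 0.0
t 1.1 pos [ 0.3836 -0.1689  0.3453] yaw 90.09 tilt 0.01 q [-0.71 -0.32  1.81  0.    1.65 -0.71] F [1.3 0.2 0.1] gap 0.0918 grip 0.0
shift [0.3784 0.1503 0.1254] turn -44.41
```

```bash
python3 -m pendant '0.378 0.150 0 -44.4; 0.378 0.150 0 -44.4; 0.378 0.150 0 -44.4; 0.378 0.150 0 -44.4; 0.378 0.150 0 -44.4; 0.378 0.150 0 -44.4; 0.378 0.150 0.05 -44.4; 0.378 0.150 0.10 -44.4'; python3 d.py .5333 .2097 .107 134.5
```

```text
clock: 2.1
eef_pos: [0.5352, 0.2087, 0.2439]
ee_rot: [0.0, 0.388, 0.922, 0.0]
ft_force: [0.0, 0.1, -0.6]
finger_gap: 0.0916
gripper_force: 0.0
t 2.1 pos [0.5352 0.2087 0.2439] yaw 134.36 tilt 0.03 q [ 0.16  0.14  1.58  0.    1.42 -0.61] F [ 0.   0.1 -0.6] gap 0.0916 grip 0.0
shift [ 0.002  -0.0007  0.1369] turn -0.14
```

```bash
python3 -m pendant '0.002 -0.001 0.04 0; 0.002 -0.001 0.08 0; 0.002 -0.001 0.11 0; 0.002 -0.001 0.137 0; 0.002 -0.001 0.137 0'; python3 d.py .5333 .2097 .107 134.5; python3 - <<'E'
from h import *
out=[]
for n in("scene","top"):
    im=optics.capture(n)[:,:,::-1].copy();p=proj(n,[.533,.21,.1])[0].astype(int);out.append(cv2.resize(im[p[1]-30:p[1]+30,p[0]-28:p[0]+28],None,fx=7,fy=7,interpolation=cv2.INTER_CUBIC))
cv2.imwrite("pics/grasp.png",np.hstack(out))
E
```

```text
clock: 2.72
eef_pos: [0.5305, 0.2068, 0.1059]
ee_rot: [-0.003, 0.389, 0.921, -0.002]
ft_force: [0.3, -0.5, 0.2]
finger_gap: 0.0921
gripper_force: 0.0
t 2.73 pos [0.5305 0.2068 0.1059] yaw 134.17 tilt 0.35 q [ 0.16  0.27  1.72  0.    1.16 -0.61] F [ 0.3 -0.5  0.2] gap 0.0921 grip 0.0
shift [ 0.0002  0.004  -0.0011] turn -0.33
```

View pics/grasp.png

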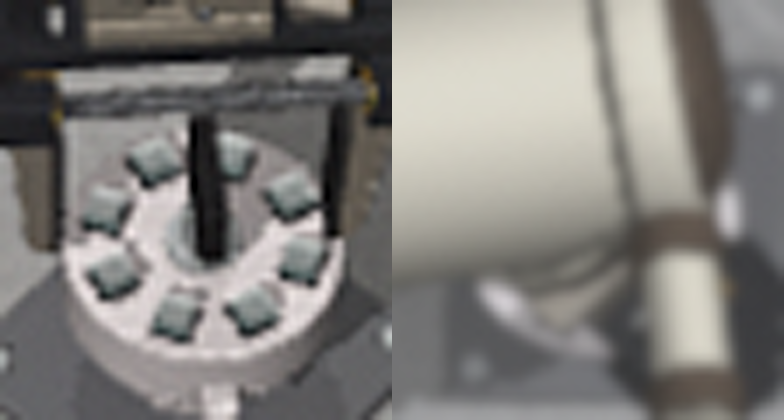

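The scene crop shows the fingers straddling the bar, with the tips above the cuvettes. I'll let it settle and correct the remaining offset.

```bash
python3 -m pendant '0 0 0 0; 0 0 0 0'; python3 d.py .5333 .2097 .107 134.5
```

```text
clock: 3.08
eef_pos: [0.5337, 0.2073, 0.1099]
ee_rot: [0.001, 0.389, 0.921, 0.001]
ft_force: [-0.4, -0.6, 0.8]
finger_gap: 0.0921
gripper_force: 0.0
t 3.08 pos [0.5337 0.2073 0.1099] yaw 134.17 tilt 0.13 q [ 0.16  0.27  1.71  0.    1.16 -0.61] F [-0.4 -0.6  0.8] gap 0.0921 grip 0.0
shift [0.002  0.0014 0.0029] turn -0.33
```

```bash
python3 -m pendant '0.001 0.002 0.002 -0.3; 0.001 0.002 0.002 -0.3; 0.001 0.002 0.002 -0.3; 0.001 0.002 0.002 -0.3; 0.001 0.002 0.002 -0.3; 0.001 0.002 0.002 -0.3; 0.001 0.002 0.002 -0.3; 0.001 0.002 0.002 -0.3' -1; python3 d.py .5333 .2097 .107 134.5
```

```text
clock: 4.08
eef_pos: [0.5338, 0.2095, 0.1067]
ee_rot: [0.0, 0.387, 0.922, 0.0]
ft_force: [1.3, 0.2, -2.9]
finger_gap: 0.0146
gripper_force: 30.2
t 4.08 pos [0.5338 0.2095 0.1067] yaw 134.46 tilt 0.05 q [ 0.16  0.27  1.71  0.    1.16 -0.61] F [ 1.3  0.2 -2.9] gap 0.0146 grip 30.2
shift [ 0.0005 -0.0002 -0.0003] turn -0.04
```

```bash
python3 -m pendant '0 0 0 0; 0 0 0 0; 0 0 0 0'; python3 d.py .5333 .2097 .107 134.5;python3 - <<'E'
from h import *
n="scene";im=optics.capture(n)[:,:,::-1].copy();p=proj(n,[.533,.21,.1])[0].astype(int);cv2.imwrite("pics/grasp2.png",cv2.resize(im[p[1]-30:p[1]+30,p[0]-35:p[0]+35],None,fx=9,fy=9,interpolation=cv2.INTER_CUBIC))
E
```

```text
clock: 4.45
eef_pos: [0.5337, 0.2094, 0.1066]
ee_rot: [0.0, 0.387, 0.922, 0.0]
ft_force: [-0.5, 2.1, -1.3]
finger_gap: 0.0144
gripper_force: 30.0
t 4.45 pos [0.5337 0.2094 0.1066] yaw 134.47 tilt 0.02 q [ 0.16  0.27  1.71  0.    1.16 -0.61] F [-0.5  2.1 -1.3] gap 0.0144 grip 30.0
shift [ 0.0005 -0.     -0.0004] turn -0.03
```

View pics/grasp2.png

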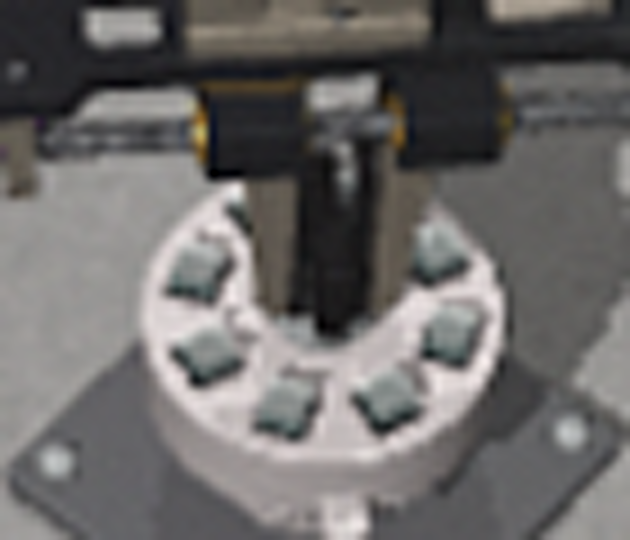

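The fingers are centred on the bar, but the gap reads 14.4 mm where the bar is 10 mm, so the tips may be catching the stalk. I'll open a little, go up 5 mm and close again.

```bash
python3 -m pendant '0 0 0 0; 0 0 0 0; 0 0 -0.005 0; 0 0 -0.005 0' -0.4; python3 -m pendant '0 0 0 0; 0 0 0 0; 0 0 0 0; 0 0 0 0; 0 0 0 0' -1;  python3 d.py .5333 .2097 .107 134.5
```

```text
clock: 5.0
eef_pos: [0.534, 0.2093, 0.1123]
ee_rot: [0.001, 0.387, 0.922, 0.0]
ft_force: [0.6, 0.9, -0.5]
finger_gap: 0.0274
gripper_force: 0.0
clock: 5.62
eef_pos: [0.5341, 0.2095, 0.1122]
ee_rot: [0.001, 0.387, 0.922, 0.0]
ft_force: [-0.0, 1.0, 4.8]
finger_gap: 0.0094
gripper_force: 78.9
t 5.62 pos [0.5341 0.2095 0.1122] yaw 134.47 tilt 0.08 q [ 0.16  0.27  1.71  0.    1.17 -0.61] F [-0.   1.   4.8] gap 0.0094 grip 78.9
shift [ 0.0007 -0.0004  0.0052] turn -0.03
```

The gap is now about 10 mm on the bar. Lifting.

```bash
python3 -m pendant '0 0 -0.02 0; 0 0 -0.05 0; 0 0 -0.09 0; 0 0 -0.13 0; 0 0 -0.13 0; 0 0 -0.13 0; 0 0 -0.13 0'; python3 d.py .5608 -.1664 .24 211
```

```text
clock: 6.5
eef_pos: [0.532, 0.209, 0.2384]
ee_rot: [-0.002, 0.387, 0.922, -0.001]
ft_force: [0.3, 0.2, -3.8]
finger_gap: 0.0094
gripper_force: 77.9
t 6.5 pos [0.532  0.209  0.2384] yaw 134.47 tilt 0.31 q [ 0.16  0.15  1.59 -0.    1.42 -0.61] F [ 0.3  0.2 -3.8] gap 0.0094 grip 77.9
shift [-0.2881 -0.2424 -0.0014] turn -76.53
```

```bash
python3 -m pendant '-0.036 -0.03 0 -9.5; -0.072 -0.06 0 -19; -0.108 -0.09 0 -28.5; -0.144 -0.12 0 -38; -0.18 -0.15 0 -47.5; -0.216 -0.18 0 -57; -0.252 -0.21 0 -66.5; -0.288 -0.2424 0 -76.5'; python3 -m pendant '0 0 0 0; 0 0 0 0; 0 0 0 0; 0 0 0 0; 0 0 0 0' >/dev/null; python3 d.py .5608 -.1664 .18 211; python3 - <<'E'
from h import *
out=[]
for n in("scene","top"):
    im=optics.capture(n)[:,:,::-1].copy();cv2.imwrite(f"pics/{n}_over_raw.png",im);p=proj(n,[.56,-.166,.17])[0].astype(int);out.append(cv2.resize(im[p[1]-37:p[1]+37,p[0]-36:p[0]+36],None,fx=5.5,fy=5.5,interpolation=cv2.INTER_CUBIC));print(p-[36,37])
cv2.imwrite("pics/over.png",np.hstack(out))
E
```

```text
clock: 7.5
eef_pos: [0.5616, -0.1671, 0.2396]
ee_rot: [-0.001, -0.27, 0.963, 0.001]
ft_force: [0.9, 0.3, -3.6]
finger_gap: 0.0097
gripper_force: 61.9
t 8.12 pos [ 0.5624 -0.1654  0.2417] yaw -148.99 tilt 0.01 q [-0.49  0.18  1.54 -0.    1.42 -2.6 ] F [ 0.6 -0.2 -4.1] gap 0.0098 grip 59.9
shift [ 0.0019 -0.      0.0617] turn 0.01
[207 236]
[389 128]
```

View pics/over.png

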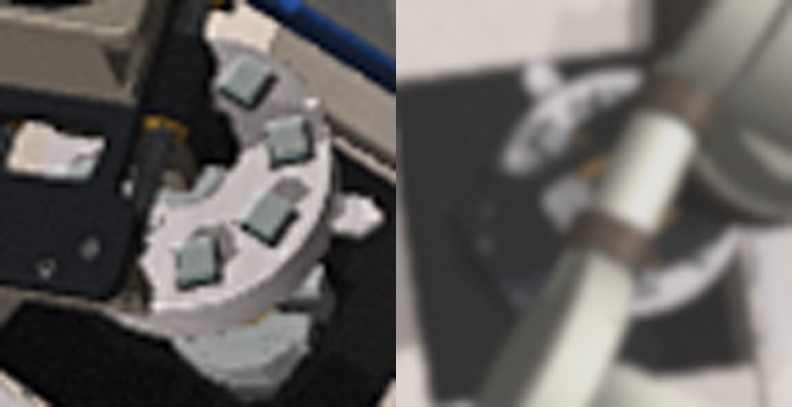

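The scene view shows the turret over the hub with the nose at about (276,275) raw; the top view shows it at about (415,140). I'll triangulate the nose to check the yaw.

```bash
python3 - <<'E'
from h import *
X,e=tri([276.1,274.9],[415,140.4]);print(X,e, np.degrees(np.arctan2(X[1]+.1654,X[0]-.5624)),np.hypot(X[1]+.1654,X[0]-.5624))
I={n:cv2.imread(f"pics/{n}_over_raw.png") for n in M}
for n in M:
    g=gaussian_filter(I[n].astype(float).mean(2),.6);a=np.radians(np.arange(10,54,2.))
    for z in(.185,.19,.2): 
        v=sum(bright(g,proj(n,np.c_[.5624+r*np.cos(a),-.1654+r*np.sin(a),np.full(a.size,z)])) for r in(.056,.058,.060,.062,.064))/5;w=np.clip(v-v.min()-.4*np.ptp(v),0,None);print(n,z,((w*np.degrees(a)).sum()/w.sum()).round(1),v.round().astype(int))
E
```

```text
[ 0.61763194 -0.13372506  0.19644564] [-1.500682    0.21179954 -1.451274   -1.13502187] 29.833822693149084 0.06367000154111453
scene 0.185 33.9 [ 17  22  25  26  26  26  25  31  53  90 126 157 179 163 122  80  39  23
  28  45  68  83]
scene 0.19 32.4 [ 18  23  24  25  25  24  29  53  96 136 165 186 176 137  89  42  23  26
  41  65  83  94]
scene 0.2 29.1 [ 21  23  23  22  25  49 103 151 176 192 194 171 119  52  24  23  33  57
  80  94  98  91]
top 0.185 26.3 [107 105 103 105 115 136 161 182 193 192 177 148 112  80  62  55  53  53
  53  53  53  53]
top 0.19 27.1 [116 112 109 109 112 125 147 171 188 194 188 166 133  98  71  58  54  53
  53  53  53  53]
top 0.2 26.8 [133 130 127 123 119 120 128 145 167 185 193 189 170 139 104  75  60  54
  53  53  53  53]
```

```bash
python3 -m pendant '0.0015 0 0.02 0; 0.0015 0 0.04 0; 0.0015 0 0.05 0; 0.0015 0 0.05 0; 0.0015 0 0.05 0; 0.0015 0 0.05 0' >/dev/null; python3 d.py .561 -.166 .17 211; python3 -m pendant '0 0 0.004 0; 0 0 0.008 0; 0 0 0.012 0; 0 0 0.015 0; 0 0 0.015 0'; python3 d.py .561 -.166 .165 211
```

```text
t 8.97 pos [ 0.5616 -0.1671  0.1926] yaw -149.03 tilt 0.1 q [-0.5   0.21  1.6   0.    1.33 -2.61] F [ 0.1 -0.4 -4.6] gap 0.0096 grip 59.9
shift [-0.      0.0013  0.0226] turn -0.03
clock: 9.6
eef_pos: [0.5608, -0.1667, 0.1761]
ee_rot: [-0.0, -0.267, 0.964, 0.0]
ft_force: [0.3, -0.3, -2.9]
finger_gap: 0.0096
gripper_force: 59.9
t 9.6 pos [ 0.5608 -0.1667  0.1761] yaw -149.03 tilt 0.05 q [-0.5   0.23  1.62  0.    1.3  -2.61] F [ 0.3 -0.3 -2.9] gap 0.0096 grip 59.9
shift [-0.0005  0.0005  0.0111] turn -0.03
```

```bash
python3 -m pendant '0 0 0.002 0; 0 0 0.004 0; 0 0 0.006 0; 0 0 0.007 0; 0 0 0.007 0'; python3 -m pendant '0 0 0.002 0; 0 0 0.004 0; 0 0 0.005 0; 0 0 0.005 0'; python3 d.py .561 -.166 .165 211
```

```text
clock: 10.22
eef_pos: [0.5611, -0.1663, 0.1694]
ee_rot: [0.0, -0.267, 0.964, 0.0]
ft_force: [1.3, 3.1, -3.7]
finger_gap: 0.0097
gripper_force: 59.4
clock: 10.72
eef_pos: [0.561, -0.1664, 0.1644]
ee_rot: [0.0, -0.267, 0.964, 0.0]
ft_force: [1.0, 4.0, -2.7]
finger_gap: 0.0098
gripper_force: 58.8
t 10.72 pos [ 0.561  -0.1664  0.1644] yaw -149.02 tilt 0.04 q [-0.5   0.24  1.63  0.    1.27 -2.61] F [ 1.   4.  -2.7] gap 0.0098 grip 58.8
shift [-0.0002  0.0004 -0.0006] turn -0.02
```

The key is 3 mm past the hub top with no upward force, so it has entered the keyway. I'll ease 0.5 mm sideways and go on down.

```bash
python3 -m pendant '0 0.0005 0.002 0; 0 0.0005 0.004 0; 0 0.0005 0.006 0; 0 0.0005 0.008 0; 0 0.0005 0.008 0; 0 0.0005 0.008 0'; python3 d.py .561 -.166 .145 211
```

```text
clock: 11.48
eef_pos: [0.561, -0.1663, 0.157]
ee_rot: [0.0, -0.267, 0.964, -0.0]
ft_force: [0.2, 5.5, 1.1]
finger_gap: 0.0097
gripper_force: 58.9
t 11.47 pos [ 0.561  -0.1663  0.157 ] yaw -149.03 tilt 0.03 q [-0.49  0.24  1.64  0.    1.26 -2.61] F [0.2 5.5 1.1] gap 0.0097 grip 58.9
shift [-0.0002  0.0003  0.012 ] turn -0.03
```

```bash
python3 -m pendant '0 0.0005 0.003 0; 0 0.0005 0.006 0; 0 0.0005 0.009 0; 0 0.0005 0.009 0; 0 0.0005 0.009 0'; python3 -m pendant '0 0 0.001 0; 0 0 0.002 0; 0 0 0.003 0; 0 0 0.003 0; 0 0 0.003 0'; python3 d.py .561 -.166 .145 211
```

```text
clock: 12.1
eef_pos: [0.5611, -0.1662, 0.1491]
ee_rot: [0.0, -0.267, 0.964, -0.001]
ft_force: [-0.1, 5.3, 4.2]
finger_gap: 0.0098
gripper_force: 59.1
clock: 12.72
eef_pos: [0.5612, -0.1662, 0.1468]
ee_rot: [0.001, -0.267, 0.964, -0.001]
ft_force: [-3.0, 6.7, 9.4]
finger_gap: 0.01
gripper_force: 59.2
t 12.72 pos [ 0.5612 -0.1662  0.1468] yaw -149.02 tilt 0.1 q [-0.49  0.25  1.65 -0.    1.24 -2.61] F [-3.   6.7  9.4] gap 0.01 grip 59.2
shift [0.     0.0003 0.0018] turn -0.02
```

```bash
for i in 1; do python3 -m pendant '0 0 0.001 0; 0 0 0.001 0; 0 0 0.001 0'; python3 -m pendant '0 0 0.001 0; 0 0 0.001 0; 0 0 0.001 0'; python3 -m pendant '0 0 0.001 0; 0 0 0.001 0; 0 0 0.001 0'; done; python3 d.py .561 -.166 .145 211
```

```text
clock: 13.1
eef_pos: [0.5612, -0.1662, 0.1459]
ee_rot: [0.001, -0.267, 0.964, -0.001]
ft_force: [-1.7, 7.0, 9.4]
finger_gap: 0.0097
gripper_force: 59.2
clock: 13.48
eef_pos: [0.5613, -0.1662, 0.1456]
ee_rot: [0.001, -0.267, 0.964, -0.001]
ft_force: [-4.3, 7.2, 13.0]
finger_gap: 0.0098
gripper_force: 59.3
clock: 13.85
eef_pos: [0.5613, -0.1662, 0.1456]
ee_rot: [0.001, -0.267, 0.964, -0.001]
ft_force: [-6.8, 8.9, 18.9]
finger_gap: 0.0099
gripper_force: 59.4
t 13.85 pos [ 0.5613 -0.1662  0.1456] yaw -149.01 tilt 0.11 q [-0.49  0.26  1.65 -0.    1.24 -2.61] F [-6.8  8.9 18.9] gap 0.0099 grip 59.4
shift [0.0002 0.0003 0.0006] turn -0.01
```

It has met a stiff stop at TCP z 0.1456, against 0.1452 expected for home, with about 22 N net. One look to confirm.

```bash
python3 -m pendant '0 0 0.0005 0; 0 0 0.0005 0; 0 0 0.0005 0; 0 0 0.0005 0'; python3 - <<'E'
from h import *
n="scene";im=optics.capture(n)[:,:,::-1].copy();p=proj(n,[.561,-.166,.1])[0].astype(int);x0,y0=p-[38,30];k=9
c=cv2.resize(im[y0:y0+60,x0:x0+76],None,fx=k,fy=k,interpolation=cv2.INTER_CUBIC)
for P in(ring([.561,-.1662,.115],.05),ring([.561,-.1662,.085],.05)):
    for u in (proj(n,P)-[x0,y0]+.5)*k-.5: cv2.circle(c,tuple(int(round(v)) for v in u),1,(0,0,255),-1)
cv2.imwrite("pics/home.png",c)
E
```

```text
clock: 14.35
eef_pos: [0.5614, -0.1662, 0.1456]
ee_rot: [0.001, -0.267, 0.964, -0.001]
ft_force: [-7.9, 8.8, 21.1]
finger_gap: 0.0096
gripper_force: 59.5
```

View pics/home.png

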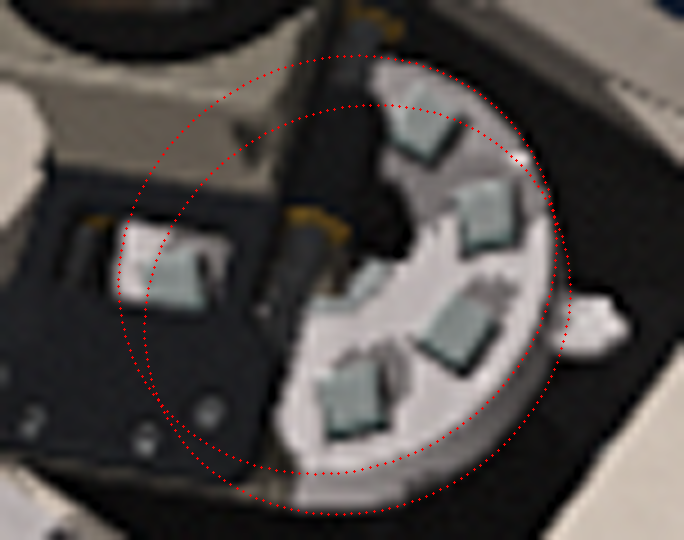

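The drum's rims match the overlay circles drawn at home height (top 0.115, underside 0.085), so it is seated. Handing in.

```bash
python3 -c "
from workcell import robot
print(robot.close_job())"
```

```text
the job is handed in; nothing more can be done
None
```

The turret is home on the hub with its key in the keyway, still gripped and pressed down with about 21 N measured; the job was handed in at about 14.4 s, but no verdict was returned.

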